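Let a vial out of the gravity dispenser with its flap lever

TASK

Let the vial out of the blue dispenser: with the fingertips, press down the red pad at the long end of the lever (the pad itself, not the bar) so that the heavy steel flap lifts and the vial rolls down into the white tray. Then ease the lever back up until the flap is fully shut again, without letting it slam, and leave it. Do not grip the lever or lift it off its fulcrum, do not touch the flap or the vial, and leave the tray and the things round about where they stand.

Things in the scene. Friction and masses are not known exactly. Their poses are not given: they have to be found in the camera images.
- dispenser: blue sheet-metal gravity chute on a dark steel foot, screwed to the table; origin on the table under the chute, x points up the chute (the mouth faces -x), y points along the lever towards its red pad. About 170 mm long, 76 mm wide, up to 150 mm high. Beside it (+y) stands a grey fulcrum about 115 mm high with two open-topped slots, at x -51 mm, y 115 mm.
- red_pad: red round pad (38 mm across, 12 mm thick), fixed on the long end of the lever, 150 mm from its pin; origin at the centre of its top face, z up out of it. At rest the lever slopes up 14 degrees to the pad, top about 138 mm above the table. 75 mm straight down lifts the flap to about 0.3 rad; the pad shifts under 10 mm sideways. It takes 2 to 7 N. Let up, the flap's weight brings the lever back.
- lever_pin (a point): centre of the lever's cross pin (steel, 10 mm thick), which lies loose in the slots of the fulcrum, 95 mm above the table. The dark steel bar is 26 mm wide and 10 mm thick; its short end reaches 68 mm past the pin, under a brass ball on the side of the flap. Axes: y along the long arm.
- fulcrum_seat (a point): where the centre of the lever's pin belongs when it is seated in the fulcrum (fixed to the dispenser).
- flap (a joint): angle of the heavy steel flap (1.2 kg) over the chute: 0 fully shut, grows as its front lip lifts; the vial comes free at about 0.15, the stop is at 0.45 rad.
- flap_lip (a point): middle of the lower edge of the flap's front lip, which bars the mouth of the chute.
- vial_center (a point): middle of the small glass vial with white cap (24 mm across, 53 mm long), lying across the chute behind the flap's lip. z is its long axis.
- tray: white open tray, 110 mm (its x) by 160 mm (its y), walls 30 mm high and 2 mm thick, standing under the mouth of the chute; origin at the middle of its underside.
- bottle_near: black bottle, 27x33x74 mm, standing on the robot's side of the lever; origin under its centre. Bystander.
- bottle_far: black bottle, 27x33x74 mm, standing beyond the lever; origin under its centre. Bystander.
- mug: white mug, 97 mm high, 86 mm across without its handle; origin under it. Bystander.
- masking_roll: cream roll of tape, 92 mm across, 24 mm high, lying flat; origin under its centre. Bystander.
- jar: white round jar with lid, 70 mm across, 58 mm high; origin under its centre. Bystander.

How it is judged:
By the outcome, as a careful person would: the job done as asked, in the order asked, and still so for the second after the job is handed in, with the robot touching nothing.
It also fails if it takes over 48 s, if anything falls off the work surface, if the arm or the gripper's body presses on something with over 40 N, if the wrist force passes 120 N, or if a joint passes its speed limit or range.

ROBOT

A 7-joint arm with a two-finger parallel gripper is mounted at the origin on a cart in front of the work surface, level with it; the furniture and walls round the work are solid. World frame = base frame: x ahead of the robot, y to its left, z up, the work surface at z = 0. Lengths are in m, angles in rad, forces in N, time in s.
With the tool pointing down it reaches from about 0.425 to 0.825 m from the base axis. Payload 3.6 kg.
Tool frame: the origin (TCP) lies at the very end of the fingers, on their centre line; the grasp point (between the pads) lies 19 mm behind it (env.tcp_to_grasp is the distance from the TCP to the grasp point, in m); x points along the fingers, z is the direction in which the jaws open and shut, and the axes are right-handed (so a half turn about x gives the same grasp; the last joint's range is limited). The gripper opens to 93 mm and grips with 3 to 60 N. Pads are 15 mm wide; open, the fingers measure 128 mm over their backs; the gripper's body (75 mm by 188 mm) begins 65 mm behind the grasp point.
Start: joints at [-1.315, 0.615, -0.013, 1.423, 0.008, 1.103, -0.04], TCP at [0.181, 0.624, 0.219] pointing down, gripper open.
Joint ranges: [-3.12, 3.12], [-0.3, 2.06], [-1.34, 1.32], [0.26, 2.42], [-1.36, 4.5], [0.01, 1.98], [-2.84, 2.84]. Speed limits (rad/s): [2.79, 2.79, 3.14, 3.14, 3.14, 3.14, 3.14].

INTERFACE

Orientations are given as a rotation vector (axis times angle).
In Python, from cell import env, vision, finish_job gives the robot as it stands.
- The arm moves only by the shell command python3 -m inch 'ROWS' [FORCE]. ROWS is text: rows parted by semicolons, each of 7 numbers parted by spaces: the shift along the tool's x, y, z in m, then the turn, a rotation vector about the tool's x, y, z in rad, then the finger opening in m, from 0 to 0.093. A call has 1 to 20 rows; each row is the pose to reach, as a shift and turn from the pose measured when the call began, along the tool's axes at that moment; what a row does not reach only later rows make up. A row lasts 1/10 s, in which the tool goes at most 50 mm and 8.59 degrees, less where a joint would pass 70% of its speed; a pose out of reach is approached as far as the arm can. A call with a gripper value outside its range is refused whole. The fingers move at their own pace and stop on an object; FORCE is the grip in N (left out, the last holds). Time passes only in rows, so rows that repeat a pose let the fingers close. It gives the time, the measured TCP pose, the force and the opening at its end, in the units of the state.
- env.sense(): the state, without advancing time (a new reading comes with each control period).
- vision.grab_frame(name): name is "scene" or "top"; returns a dict with "frame" (420x560x3 uint8, red, green, blue), "mtx" (3x3 intrinsics, pixels), "R" (3x3) and "t" (3): a world point X has camera coordinates R X + t. Camera axes: x right, y down, z forward; pixel columns grow to the right and rows downward; lengths in m; the calibration is good to about 2 mm. A picture is of the moment at which its call begins. There is no depth.
- finish_job(): hands the job in, once; it reports no verdict.
Trained networks look in a picture, given as the dict that the camera call returned (one of the last four; its "shot" number tells which), for a name from the list of things; names that differ only in an ending like _2 or _b are one class to them, and where a whole thing is asked for, a point or a joint stands for the part that bears it (a point fixed in the world has none). Each returns a list of dicts, best first, with "conf" (0 to 1); they miss things now and then, are a little off and sometimes report something else, mostly with a low value. They report only what shows in the picture. A call takes as long as a camera call.
- vision.look_for(picture, thing): "point" ([x, y, z] in m, in world coordinates, good to about 4 mm: the middle of the surface that is visible of it).
- vision.silhouettes(picture, thing): "mask" (420x560 bool, what is visible of it).
- vision.pinpoint(picture, thing): "point" ([x, y, z] in m, in world coordinates, good to about 4 mm: a listed point, or the origin of a listed thing).
The state is a dict: "t": time; "q": joint angles; "joint_velocities": joint speeds; "joint_torque": joint torques, N m; "ee_pos": TCP position; "orientation": TCP orientation; "wrist_force": force on the tool from outside, world axes, zero at the start; "wrist_torque": the same for the moment, N m; "opening": finger opening in m.
Only numpy, scipy, OpenCV 4.12 (cv2) and the standard library are available. Lean on these libraries where they do the work, as an engineer would, in place of code of your own. Each camera call takes 0.05 s, during which the arm holds its last target.

## Working session

There is one attempt and no reset: what is moved stays moved. The work goes in short steps, Python scripts to look and compute and a shell command to move; the robot and the scene stay as the last step left them, time stands still between calls to the robot, and variables do not carry over. Pictures are saved under pics/ and viewed, and the job is handed in when it is done.

```bash
ls; mkdir -p pics
cat > h.py <<'E'
import numpy as np, cv2
from cell import env, vision, finish_job
from scipy.spatial.transform import Rotation as R
def save(p,n,s=1.4): cv2.imwrite('pics/'+n,cv2.resize(cv2.cvtColor(p['frame'],cv2.COLOR_RGB2BGR),None,fx=s,fy=s))
def proj(p,X):
    c=p['R']@np.array(X)+p['t']; u=p['mtx']@c; return u[:2]/u[2]
def tool(dw):
    s=env.sense(); return R.from_rotvec(s['orientation']).inv().apply(dw)
E
python3 - <<'E'
from h import *
s=env.sense(); print(s['t'],s['ee_pos'],s['orientation'],s['opening'],s['wrist_force'])
print(R.from_rotvec(s['orientation']).as_matrix().round(3))
for n in ('scene','top'):
    p=vision.grab_frame(n); save(p,n+'0.png')
    for th in ('red_pad','lever_pin','fulcrum_seat','flap_lip','vial_center','dispenser','tray','bottle_near','bottle_far','mug','jar','masking_roll'):
        r=vision.pinpoint(p,th)[:1]
        print(n,th,[(np.round(a['point'],3),round(a['conf'],2)) for a in r])
E
```

```text
pics
0.0 [0.18052205 0.62361139 0.21751556] [-1.00076014  1.33144593  0.99818795] 0.09279640272637492 [-0.07498269  0.56208073 -0.01566066]
[[-0.001 -0.961  0.278]
 [-0.002  0.278  0.961]
 [-1.    -0.    -0.003]]
scene red_pad [(array([0.481, 0.145, 0.138]), 0.46)]
scene lever_pin [(array([0.49 , 0.001, 0.095]), 0.62)]
scene fulcrum_seat [(array([0.493, 0.003, 0.088]), 0.78)]
scene flap_lip [(array([ 0.485, -0.116,  0.047]), 0.61)]
scene vial_center [(array([ 0.497, -0.115,  0.063]), 0.54)]
scene dispenser [(array([ 0.556, -0.114, -0.001]), 0.66)]
scene tray [(array([ 0.445, -0.136, -0.   ]), 0.76)]
scene bottle_near [(array([0.399, 0.037, 0.002]), 0.51)]
scene bottle_far [(array([0.584, 0.048, 0.   ]), 0.53)]
scene mug [(array([ 0.652,  0.38 , -0.001]), 0.82)]
scene jar [(array([ 0.486, -0.402, -0.001]), 0.75)]
scene masking_roll [(array([0.467, 0.392, 0.001]), 0.7)]
top red_pad [(array([0.478, 0.144, 0.137]), 0.67)]
top lever_pin [(array([ 0.491, -0.003,  0.094]), 0.69)]
top fulcrum_seat [(array([ 0.493, -0.001,  0.094]), 0.56)]
top flap_lip [(array([ 0.487, -0.12 ,  0.049]), 0.9)]
top vial_center [(array([ 0.495, -0.118,  0.061]), 0.59)]
top dispenser [(array([ 0.555, -0.109,  0.001]), 0.61)]
top tray [(array([ 0.444, -0.132, -0.001]), 0.75)]
top bottle_near [(array([0.394, 0.033, 0.001]), 0.55)]
top bottle_far [(array([ 0.584,  0.051, -0.003]), 0.62)]
top mug [(array([0.65 , 0.382, 0.001]), 0.87)]
top jar [(array([ 0.486, -0.398, -0.004]), 0.97)]
top masking_roll [(array([ 0.47 ,  0.392, -0.005]), 0.88)]
```

View pics/scene0.png

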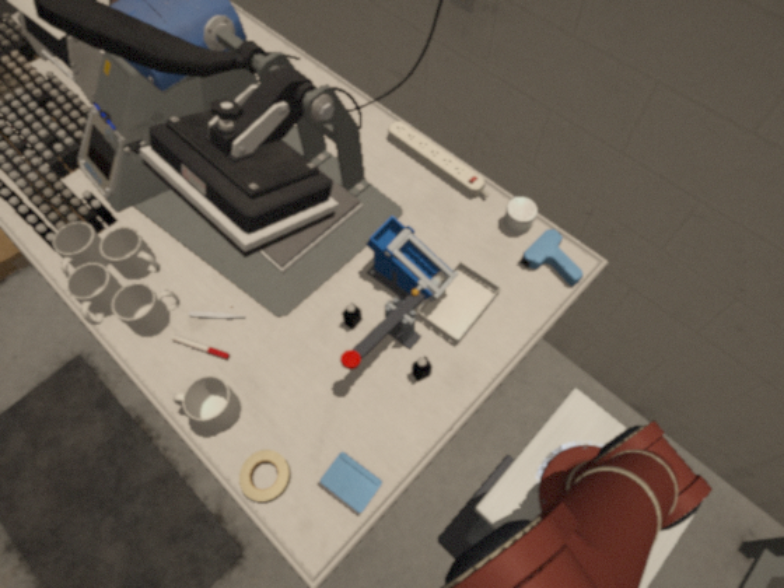

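View pics/top0.png

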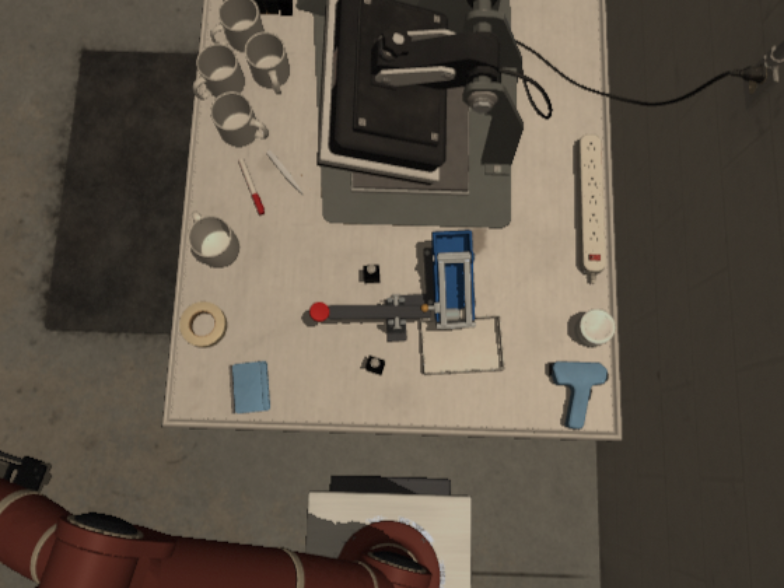

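```bash
python3 -m inch '0 -0.020 -0.018 0.06 0 0 0;0 -0.040 -0.036 0.12 0 0 0;0 -0.062 -0.055 0.18 0 0 0;0 -0.084 -0.074 0.24 0 0 0;0 -0.105 -0.093 0.30 0 0 0;0 -0.126 -0.112 0.36 0 0 0;0 -0.147 -0.131 0.42 0 0 0;0 -0.168 -0.150 0.48 0 0 0;0 -0.190 -0.169 0.54 0 0 0;0 -0.210 -0.187 0.61 0 0 0;0 -0.232 -0.206 0.67 0 0 0;0 -0.253 -0.225 0.73 0 0 0;0 -0.274 -0.243 0.79 0 0 0;0 -0.295 -0.262 0.85 0 0 0;0 -0.316 -0.281 0.91 0 0 0;0 -0.337 -0.299 0.97 0 0 0;0 -0.358 -0.318 1.03 0 0 0;0 -0.379 -0.337 1.09 0 0 0;0 -0.400 -0.356 1.15 0 0 0;0 -0.420 -0.374 1.21 0 0 0' 10
python3 - <<'E'
from h import *
s=env.sense();print(s['t'],s['ee_pos'],s['wrist_force'],s['opening'],s['joint_velocities'].round(2) if hasattr(s['joint_velocities'],'round') else '')
print(R.from_rotvec(s['orientation']).as_matrix().round(3))
for n in ('scene','top'):
    p=vision.grab_frame(n); save(p,n+'1.png')
    for th in ('red_pad','lever_pin'):
        for f in (vision.pinpoint,vision.look_for):
            print(n,th,[(np.round(a['point'],3),round(a['conf'],2)) for a in f(p,th)[:1]])
print(env.sense()['ee_pos'])
E
```

```text
t: 3.3
ee_pos: [0.4809, 0.1473, 0.2189]
orientation: [-0.06, 1.569, 0.06]
wrist_force: [0.5, 0.7, -0.3]
opening: 0.0005
3.3 [0.48087975 0.14728258 0.21893943] [ 0.5381567   0.74307725 -0.27420514] 0.0005217117408979949 [ 0.41  0.12  0.19 -0.16 -0.13  0.08  0.05]
[[ 0.001 -0.076  0.997]
 [ 0.     0.997  0.076]
 [-1.     0.     0.001]]
scene red_pad [(array([0.481, 0.144, 0.135]), 0.62)]
scene red_pad [(array([0.483, 0.005, 0.102]), 0.55)]
scene lever_pin [(array([0.492, 0.   , 0.094]), 0.58)]
scene lever_pin [(array([0.483, 0.006, 0.101]), 0.74)]
top red_pad []
top red_pad [(array([ 0.479, -0.393,  0.056]), 0.35)]
top lever_pin [(array([ 0.494, -0.003,  0.094]), 0.57)]
top lever_pin [(array([ 0.53 , -0.108,  0.109]), 0.67)]
[0.47970632 0.14937108 0.2186296 ]
```

Run:
```python
from h import *
for n in ('scene','top'):
    p=vision.grab_frame(n)
    im=cv2.imread(f'pics/{n}0.png').astype(int)
    m=(im[...,2]>130)&(im[...,1]<60)&(im[...,0]<60)
    c=proj(p,[.48,.1445,.138])*1.4
    yy,xx=np.nonzero(m); k=np.hypot(xx-c[0],yy-c[1])<25
    uv=np.array([xx[k].mean()+.5,yy[k].mean()+.5])
    o=uv/1.4; K=np.linalg.inv(p['mtx']); C=-p['R'].T@p['t']; d=p['R'].T@(K@[o[0],o[1],1])
    print(n,c,uv,k.sum(),'at z=.136:',C+d*(.136-C[2])/d[2])
```

```text
scene [348.95643148 358.06518342] [351.61111111 359.44047619] 252 at z=.136: [0.47521084 0.14260198 0.136     ]
top [317.44602408 311.41690558] [319.74705882 311.64901961] 255 at z=.136: [0.48008204 0.14037105 0.136     ]
```

View pics/scene1.png

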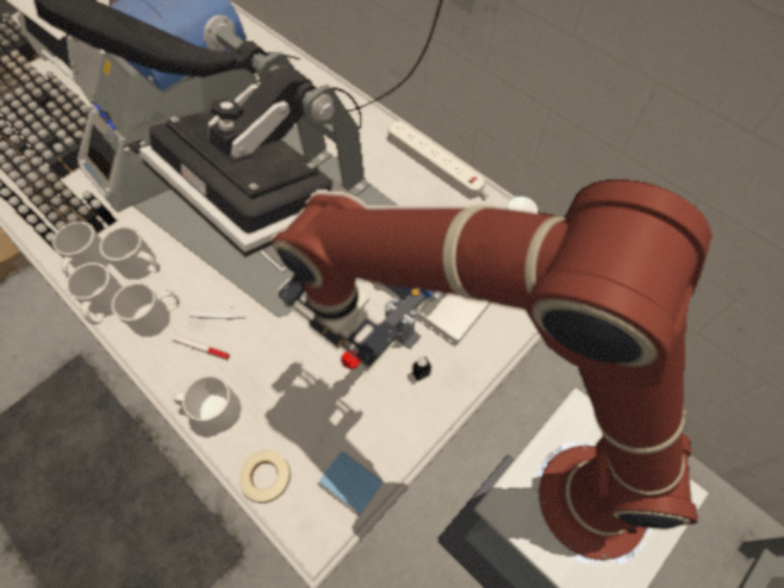

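```bash
python3 -m inch '0.012 -0.001 -0.001 0 0 0 0;0.026 -0.002 -0.001 0 0 0 0;0.040 -0.003 -0.001 0 0 0 0;0.052 -0.003 -0.001 0 0 0 0;0.061 -0.003 -0.001 0 0 0 0;0.067 -0.003 -0.001 0 0 0 0;0.071 -0.003 -0.001 0 0 0 0;0.073 -0.003 -0.001 0 0 0 0;0.075 -0.003 -0.001 0 0 0 0;0.077 -0.003 -0.001 0 0 0 0;0.079 -0.003 -0.001 0 0 0 0'; python3 -c "
from h import *
p=vision.grab_frame('top'); save(p,'top2.png'); p=vision.grab_frame('scene'); save(p,'scene2.png');print(env.sense()['ee_pos'],env.sense()['wrist_force'])"
```

```text
t: 5.0
ee_pos: [0.4794, 0.146, 0.1398]
orientation: [-0.063, 1.569, 0.064]
wrist_force: [-0.8, 1.0, 1.0]
opening: 0.0004
[0.47936622 0.14602485 0.13975941] [-0.19576251  0.71510736  0.95776775]
```

```bash
python3 -m inch '0.002 0 0 0 0 0 0;0.005 0 0 0 0 0 0;0.008 0 0 0 0 0 0;0.011 0.001 0 0 0 0 0;0.014 0.001 0 0 0 0 0;0.017 0.001 0 0 0 0 0;0.020 0.002 0 0 0 0 0;0.023 0.002 0 0 0 0 0;0.025 0.002 0 0 0 0 0;0.025 0.002 0 0 0 0 0'; python3 -c "
from h import *
p=vision.grab_frame('top'); save(p,'top3.png'); p=vision.grab_frame('scene'); save(p,'scene3.png');print(env.sense()['ee_pos'],env.sense()['wrist_force'])
f=p['frame'][230:330,200:360];cv2.imwrite('pics/crop3.png',cv2.resize(f[...,::-1],None,fx=5,fy=5))"
```

```text
t: 6.1
ee_pos: [0.4789, 0.148, 0.1144]
orientation: [-0.063, 1.57, 0.063]
wrist_force: [1.3, 1.6, 2.7]
opening: 0.0004
[0.47889466 0.14800779 0.11457998] [0.90007417 1.46038333 2.83770674]
```

View pics/crop3.png

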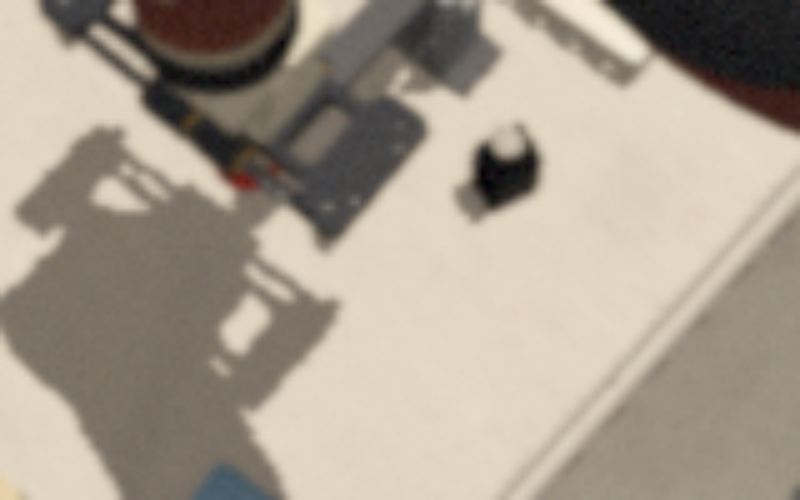

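The crop shows the fingertip on the red pad (red at about crop (245,180)). The wrist reads about 2 to 3 N, so I'll keep pressing.

```bash
python3 -m inch '0.003 0 0 0 0 0 0;0.006 0.001 0 0 0 0 0;0.009 0.001 0 0 0 0 0;0.012 0.001 0 0 0 0 0;0.015 0.001 0 0 0 0 0;0.018 0.001 0 0 0 0 0;0.021 0.001 0 0 0 0 0;0.024 0.001 0 0 0 0 0;0.027 0.001 0 0 0 0 0;0.030 0.001 0 0 0 0 0;0.033 0.001 0 0 0 0 0;0.036 0.001 0 0 0 0 0;0.039 0.001 0 0 0 0 0;0.042 0.001 0 0 0 0 0;0.045 0 0 0 0 0 0;0.048 0 0 0 0 0 0;0.050 0 0 0 0 0 0;0.051 0 0 0 0 0 0;0.051 0 0 0 0 0 0;0.051 0 0 0 0 0 0'; python3 -c "
from h import *
p=vision.grab_frame('scene'); save(p,'scene4.png');q=vision.grab_frame('top'); save(q,'top4.png'); 
for p in (p,q):
  for t in ('vial_center','flap_lip','lever_pin'): print(t,[(np.round(a['point'],3),round(a['conf'],2)) for a in vision.pinpoint(p,t)[:2]])
print(env.sense()['ee_pos'],env.sense()['wrist_force'])"
```

```text
t: 8.2
ee_pos: [0.4784, 0.1459, 0.0633]
orientation: [-0.064, 1.572, 0.06]
wrist_force: [1.3, -1.3, 5.5]
opening: 0.0008
vial_center []
flap_lip []
lever_pin [(array([ 0.489, -0.001,  0.098]), 0.77)]
vial_center []
flap_lip []
lever_pin [(array([ 0.488, -0.004,  0.095]), 0.78)]
[0.47844218 0.14592764 0.06337534] [-0.23486621 -0.6647302   5.9578324 ]
```

View pics/top4.png

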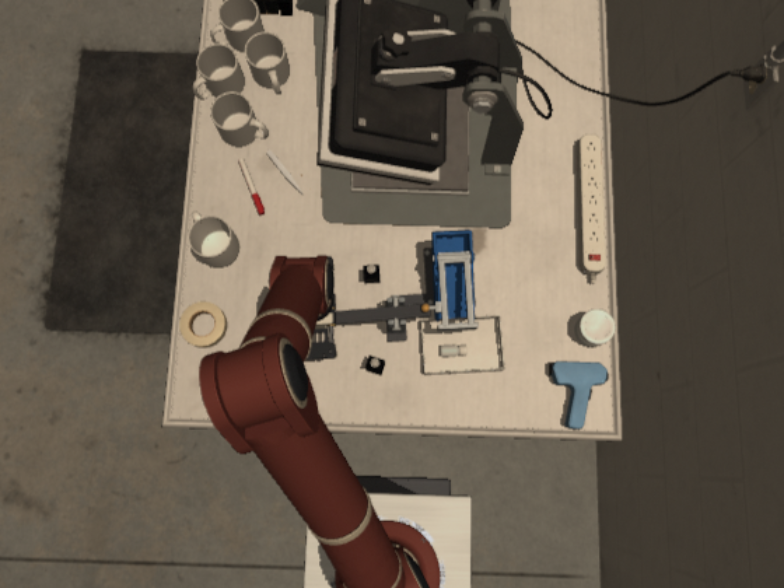

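View pics/scene4.png

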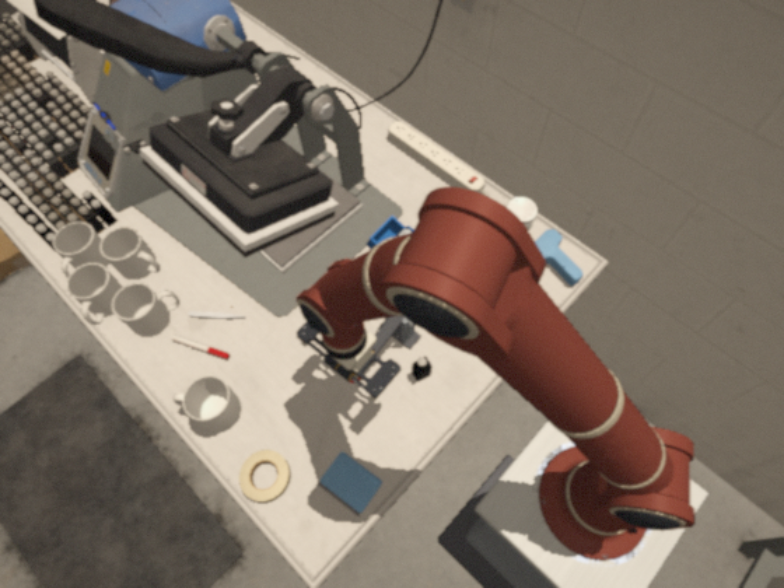

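Top view: the vial lies in the tray at about (453,350), and the bar rests across the fulcrum at about (395,312). Now I'll ease the lever back up slowly.

```bash
python3 -m inch '-0.001 0 0 0 0 0 0;-0.002 0 0 0 0 0 0;-0.004 0 0 0 0 0 0;-0.006 0.001 0 0 0 0 0;-0.008 0.001 0 0 0 0 0;-0.010 0.001 0 0 0 0 0;-0.012 0.001 0 0 0 0 0;-0.014 0.002 0 0 0 0 0;-0.016 0.002 0 0 0 0 0;-0.018 0.002 0 0 0 0 0;-0.020 0.003 0 0 0 0 0;-0.022 0.003 0 0 0 0 0;-0.024 0.003 0 0 0 0 0;-0.026 0.003 0 0 0 0 0;-0.028 0.003 0 0 0 0 0;-0.030 0.003 0 0 0 0 0;-0.032 0.003 0 0 0 0 0;-0.034 0.003 0 0 0 0 0;-0.036 0.003 0 0 0 0 0;-0.038 0.003 0 0 0 0 0'
python3 -m inch '-0.002 0 0 0 0 0 0;-0.004 0 0 0 0 0 0;-0.006 0 0 0 0 0 0;-0.008 0 0 0 0 0 0;-0.010 0 0 0 0 0 0;-0.012 0 0 0 0 0 0;-0.014 -0.001 0 0 0 0 0;-0.016 -0.001 0 0 0 0 0;-0.018 -0.001 0 0 0 0 0;-0.020 -0.001 0 0 0 0 0;-0.0215 -0.001 0 0 0 0 0;-0.023 -0.001 0 0 0 0 0;-0.024 -0.001 0 0 0 0 0;-0.025 -0.001 0 0 0 0 0;-0.026 -0.002 0 0 0 0 0;-0.027 -0.002 0 0 0 0 0'
```

```text
t: 10.6
ee_pos: [0.4782, 0.1489, 0.1015]
orientation: [-0.064, 1.572, 0.06]
wrist_force: [-0.2, -2.5, 2.7]
opening: 0.0007
t: 12.2
ee_pos: [0.4784, 0.1472, 0.1286]
orientation: [-0.064, 1.572, 0.061]
wrist_force: [-0.6, -1.3, 2.4]
opening: 0.0003
```

```bash
python3 -m inch '-0.0005 0 0 0 0 0 0;-0.001 0 0 0 0 0 0;-0.0015 0 0 0 0 0 0;-0.002 0 0 0 0 0 0;-0.003 0 0 0 0 0 0;-0.0035 0 0 0 0 0 0;-0.004 0 0 0 0 0 0;-0.005 0 0 0 0 0 0;-0.0055 0 0 0 0 0 0;-0.006 0 0 0 0 0 0;-0.007 0 0 0 0 0 0;-0.0075 0 0 0 0 0 0;-0.008 0 0 0 0 0 0;-0.009 0 0 0 0 0 0;-0.010 0 0 0 0 0 0'
python3 -m inch '-0.0005 0 0 0 0 0 0;-0.001 0 0 0 0 0 0;-0.002 0 0 0 0 0 0;-0.0025 0 0 0 0 0 0;-0.003 0 0 0 0 0 0;-0.004 0 0 0 0 0 0;-0.005 0 0 0 0 0 0;-0.006 0 0 0 0 0 0;-0.007 0 0 0 0 0 0;-0.008 0 0 0 0 0 0;-0.009 0 0 0 0 0 0;-0.010 0 0 0 0 0 0'
python3 -c "
from h import *
q=vision.grab_frame('top'); save(q,'top5.png')
for t in ('vial_center','flap_lip','lever_pin','red_pad','tray'): print(t,[(np.round(a['point'],3),round(a['conf'],2)) for a in vision.pinpoint(q,t)[:1]])
a=cv2.imread('pics/top0.png')[200:400,280:520];b=cv2.imread('pics/top5.png')[200:400,280:520]
cv2.imwrite('pics/cmp5.png',cv2.resize(np.hstack([a,b]),None,fx=1.65,fy=2))"
```

```text
t: 13.7
ee_pos: [0.4785, 0.1473, 0.1387]
orientation: [-0.064, 1.572, 0.061]
wrist_force: [0.0, -2.0, 1.6]
opening: 0.0004
t: 14.9
ee_pos: [0.4785, 0.1473, 0.1487]
orientation: [-0.064, 1.572, 0.061]
wrist_force: [-0.7, -0.0, 0.9]
opening: 0.0007
vial_center [(array([ 0.43 , -0.119,  0.015]), 0.58)]
flap_lip [(array([ 0.487, -0.119,  0.05 ]), 0.58)]
lever_pin [(array([ 0.494, -0.006,  0.092]), 0.83)]
red_pad []
tray [(array([ 0.443, -0.134,  0.001]), 0.62)]
```

View pics/cmp5.png

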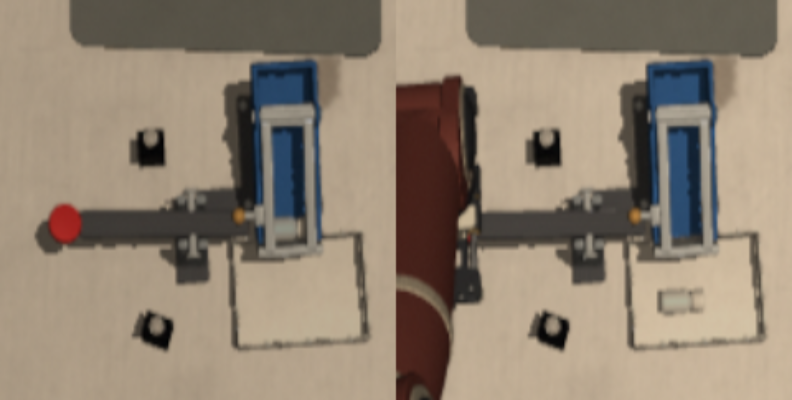

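Side by side, the flap, lever and bottles look as they did before, and the vial is in the tray (right half, about (682,300)). I'll retreat straight up slowly, then move off to the side to check.

```bash
python3 -m inch '-0.001 0 0 0 0 0 0;-0.003 0 0 0 0 0 0;-0.006 0 0 0 0 0 0;-0.010 0 0 0 0 0 0;-0.016 0 0 0 0 0 0;-0.024 0 0 0 0 0 0;-0.034 0 0 0 0 0 0;-0.044 0 0 0 0 0 0;-0.056 0 0 0 0 0 0;-0.068 0 0 0 0 0 0;-0.080 0.010 0 0 0 0 0;-0.085 0.030 -0.005 0 0 0 0;-0.090 0.055 -0.010 0 0 0 0;-0.090 0.080 -0.015 0 0 0 0;-0.090 0.105 -0.02 0 0 0 0;-0.090 0.130 -0.025 0 0 0 0;-0.090 0.150 -0.03 0 0 0 0;-0.090 0.160 -0.03 0 0 0 0;-0.090 0.160 -0.03 0 0 0 0;-0.090 0.160 -0.03 0 0 0 0'
python3 -c "
from h import *
for n in ('top','scene'):
  q=vision.grab_frame(n); save(q,n+'6.png')
  for t in ('vial_center','flap_lip','lever_pin','fulcrum_seat','red_pad','tray','bottle_near','bottle_far'): print(t,[(np.round(a['point'],3),round(a['conf'],2)) for a in vision.pinpoint(q,t)[:1]])
a=cv2.imread('pics/top0.png')[200:400,280:520];b=cv2.imread('pics/top6.png')[200:400,280:520]
cv2.imwrite('pics/cmp6.png',cv2.resize(np.hstack([a,b]),None,fx=1.65,fy=2))
print(env.sense()['wrist_force'])"
```

```text
t: 17.2
ee_pos: [0.4367, 0.3033, 0.2387]
orientation: [-0.063, 1.571, 0.059]
wrist_force: [0.7, 0.2, 0.0]
opening: 0.0003
vial_center [(array([ 0.431, -0.121,  0.013]), 0.48)]
flap_lip [(array([ 0.486, -0.118,  0.048]), 0.77)]
lever_pin [(array([ 0.492, -0.004,  0.094]), 0.92)]
fulcrum_seat [(array([ 0.495, -0.003,  0.096]), 0.58)]
red_pad [(array([0.475, 0.142, 0.135]), 0.6)]
tray [(array([ 0.445, -0.132,  0.002]), 0.67)]
bottle_near [(array([ 0.397,  0.033, -0.001]), 0.67)]
bottle_far [(array([0.478, 0.142, 0.135]), 0.75)]
vial_center []
flap_lip [(array([ 0.485, -0.116,  0.049]), 0.57)]
lever_pin [(array([ 0.491, -0.001,  0.091]), 0.58)]
fulcrum_seat [(array([ 0.483, -0.4  , -0.004]), 0.43)]
red_pad []
tray [(array([ 0.447, -0.137, -0.002]), 0.81)]
bottle_near [(array([ 0.483, -0.115,  0.049]), 0.55)]
bottle_far [(array([ 0.556, -0.107, -0.001]), 0.65)]
[-0.69319416 -0.73432641 -0.8293182 ]
```

View pics/cmp6.png

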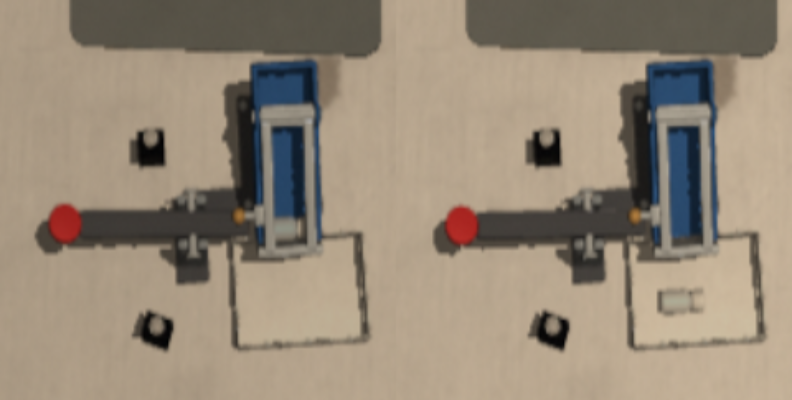

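View pics/scene6.png

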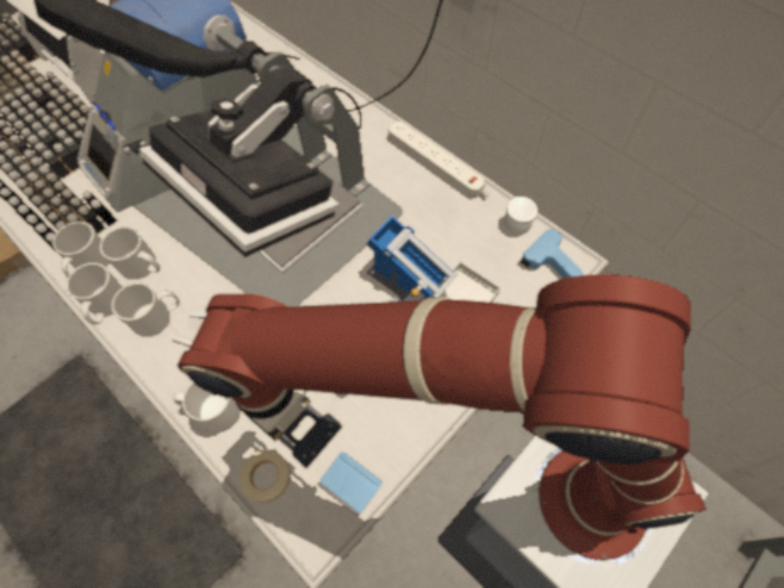

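In the top comparison the lever, pad and flap are where they began, and the vial is in the tray. The arm hangs clear of everything, with about zero wrist force.

```bash
python3 -c "
from cell import finish_job
print(finish_job())"
```

```text
the job is handed in; nothing more can be done
None
```

The vial is out of the dispenser and in the white tray, the flap is shut again, and the job was handed in at about 17 s of the 48 s allowed.

I pressed the red pad straight down about 75 mm with closed fingertips, at about 6 N. Once the vial had rolled out, I eased the lever up at 20 mm/s or less, and about 10 mm/s or less near the end. The contact force faded gradually with no jolt. I then lifted the fingers off and moved the arm clear.

**Last checks, top camera:**
- The vial is in the tray, at about (0.431, -0.121).
- The flap lip is at (0.486, -0.118, 0.048), the same as at the start within the network's 4 mm accuracy.
- The lever pin is in its seat, and the pad is back at its resting height.
- The tray and both bottles look unmoved in the before-and-after comparison.
- The wrist force is within about 1 N of zero.

**Checks that failed or disagreed:**
- In the final scene-camera picture the arm hid part of the scene. The networks missed the vial and the pad there, and misplaced the fulcrum seat and both bottles.
- The final top picture also gave the far bottle at the pad's position. The picture itself shows that bottle where it stood.
- I did not measure the flap angle directly. "Shut" rests on the lip position and the pictures.

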